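Nest the loose idler pulley in the lower parts tray

TASK

The idler pulley in the lower of the two stacked parts trays has slid out of its three-pin nest. Lift the upper tray off and set it down wholly on the rubber mat, push the pulley along its plate until its rim rests against all three pins, then put the upper tray back squarely on the posts, the same way round or turned end for end, with its two steel bushes still in it. Keep the pulley flat on its plate and leave the other things on the bench where they are.

Things in the scene. Friction and masses are not known exactly. Their poses are not given: they have to be found in the camera images.
- lower_tray: Dark steel plate screwed to the bench, 200 (x) x 190 (y) x 12 mm thick, without rims; origin: centre of its underside, z up. Four posts 18 mm in diameter with domed tops stand at x = +-90, y = +-85 mm; the tops are 70 mm above the origin. Three upright steel pins, 12 mm in diameter and 18 mm tall above the plate, stand in an arc towards its +x end, open towards -x: at (70, 0), (52, 38) and (52, -38) mm. The plate's -x end points roughly to the robot.
- nest (a point): Where the centre of the pulley's underside is when the pulley touches all three pins: 20 mm along +x from the lower tray's origin and 12 mm up, on the plate's upper face; axes as the lower tray's. The pulley enters along +x.
- pulley: Plain-rimmed light-alloy idler pulley, a flat disc 88 mm in diameter and 22 mm thick, about 0.3 kg, lying flat on the lower tray's plate, 28 to 50 mm short of the nest (towards -x) and up to 16 mm to either side; hidden from above by the upper tray at first. Origin: centre of its underside, z is its axis (up). It slides under a push of a few newtons; pushed well off the line to the nest it can wedge between a side pin and the pusher.
- upper_tray: Loose grey sheet-steel tray, 216 (x) x 206 (y) x 40 mm, about 0.6 kg; origin: centre of its lowest edge, z up. Its floor (4 mm thick) lies 10 to 14 mm above the origin, so 10 mm of its walls hang below as a skirt; walls 5 mm thick. Stacked, its floor rests on the four post tops (its origin 60 mm above that of the lower tray, axes parallel) and the skirt surrounds the posts with about 4 mm of play.
- tray_bar (a point): Middle of the upper tray's carrying bar, 85 mm above the tray's origin: a square bar 14 x 14 mm and 120 mm long along the tray's y, carried by two uprights at y = +-56 mm; the space under it is free, 64 mm high.
- mat: Black rubber mat fixed to the bench, 260 (x) x 260 (y) x 4 mm, otherwise empty; origin: centre of its underside. On the other side of the robot's centre line from the stack, which may be left or right.
- bush_a: Loose steel bush (short tube) standing in the upper tray, 36 mm in diameter, 24 mm tall; origin: centre of its underside.
- bush_b: A second bush like the first, at the other end of the upper tray.
- wrench: Steel wrench lying on the bench between stack and mat, about along x; bystander.
- screwdriver: Screwdriver lying beyond the stack and mat, along y; bystander.
- hammer: Hammer lying at the right-hand side; bystander.
- spray_can: Standing spray can, 54 mm in diameter, 160 mm tall, on the left; bystander.
- socket: Steel socket standing on the bench at the left, 28 mm in diameter, 50 mm tall; bystander.
Mind the look-alikes: they are no part of the job. Leave any yellow look-alike of the bush_b alone.

How it is judged:
By the outcome, as a careful person would: the job done as asked, in the order asked, and still so for the second after the job is handed in, with the robot touching nothing.
It also fails if it takes over 72 s, if anything falls off the work surface, if the arm or the gripper's body presses on something with over 40 N, if the wrist force passes 120 N, or if a joint passes its speed limit or range.

ROBOT

A 6-joint arm with a two-finger parallel gripper is mounted at the origin on the work surface. World frame = base frame: x ahead of the robot, y to its left, z up, the work surface at z = 0. Lengths are in m, angles in rad, forces in N, time in s.
With the tool pointing down it reaches from about 0.3 to 0.775 m from the base axis. Payload 14.6 kg.
Tool frame: the origin (TCP) lies at the very end of the fingers, on their centre line; the grasp point (between the pads) lies manip.hold_point_z behind it (manip.hold_point_z is the distance from the TCP to the grasp point, in m); z points along the fingers, y is the line along which they close (so a half turn about z gives the same grasp; the last joint's range is limited). The gripper opens to 85 mm and grips with 20 to 120 N. Pads are 22 mm wide; open, the fingers measure 114 mm over their backs; the gripper's body (76 mm by 85 mm) begins 54 mm behind the grasp point. The pads swing forward as they close: fully open they stand 13 mm farther back than shut.
Start: joints at [1.262, 0.3, 1.521, -0, 1.321, -0.067], TCP at [0.132, 0.534, 0.231] pointing down, gripper open.
Joint ranges: [-3.03, 3.03], [-0.79, 2.21], [0.23, 2.52], [-1.04, 4.18], [0, 3.07], [-2.55, 2.55]. Speed limits (rad/s): [2.22, 2.22, 2.57, 3.14, 3.14, 3.14].

INTERFACE

Orientations are given as a unit quaternion [w, x, y, z].
In Python, from plant import manip gives the robot as it stands. Calls block until the motion is done:
- manip.reach(position, orientation): joint-space move of the TCP to a pose.
- manip.move_linear(position, rotation=None, feed=0.15): straight line of the TCP; rotation=None keeps the orientation; feed is the mean speed in m/s.
- manip.move_joints(angles): joint-space move.
- manip.command_gripper(opening): finger opening in m; the grip force is fixed at half the most; returns when the fingers have stopped.
- manip.wait(seconds).
- manip.ik(position, orientation): joint angles nearest the present ones, or None.
- manip.observe(): the state.
- manip.get_image(name): name is "scene" or "top"; returns (picture, depth): 480x640x3 uint8, red, green, blue; 480x640 float32, m along the optical axis (not along the pixel's ray), 0 where there is no reading.
- manip.camera_model(name): a dict with "fx", "fy", "cx", "cy" (pixels), "xyz" and "orientation" of the camera in the world. Camera axes: x right, y down, z forward; pixel columns grow to the right and rows downward; lengths in m; the calibration is good to about 2 mm. A picture is of the moment at which its call begins. camera_model takes no time and is no camera call.
A pose or a line that the arm cannot do raises manip.PlanningError and nothing moves.
- manip.sign_off(): hands the job in; it is judged then, once.
The state is a dict: "t": time; "joint_pos": joint angles; "joint_velocities": joint speeds; "joint_efforts": joint torques, N m; "tool_pos": TCP position; "tool_rot": TCP orientation; "ft_force": force on the tool from outside, world axes, zero at the start; "torque": the same for the moment, N m; "grip_width": finger opening in m; "finger_force": force on a finger pad.
Only numpy, scipy, OpenCV 4.12 (cv2) and the standard library are available. Lean on these libraries where they do the work, as an engineer would, in place of code of your own. Each camera call takes 0.05 s, during which the arm holds its last target. There are 200 camera calls.

## Working session

There is one attempt and no reset: what is moved stays moved. The work goes in short steps, each a Python script; the robot and the scene stay as the last script left them, time stands still between calls to the robot, and variables do not carry over. Pictures are saved under pics/ and viewed, at most 10 in all, crops included, and the job is handed in when it is done.

```bash
ls; mkdir -p pics; cat > h.py <<'E'
import numpy as np, cv2
from scipy.spatial.transform import Rotation as R
from plant import manip
def cam(n):
    m=manip.camera_model(n); q=m["orientation"]
    return m, R.from_quat([q[1],q[2],q[3],q[0]]).as_matrix(), np.array(m["xyz"])
def cloud(n,d):
    m,Rm,t=cam(n); v,u=np.mgrid[0:480,0:640]
    P=np.stack([(u-m["cx"])/m["fx"]*d,(v-m["cy"])/m["fy"]*d,d],-1)
    return P@Rm.T+t
def down(yaw):  # tool z down, tool y axis (closing) at angle yaw+90deg: tool x along yaw, y = mirrored
    q=(R.from_euler('z',yaw)*R.from_euler('x',np.pi)).as_quat(); return [q[3],q[0],q[1],q[2]]
def shot(n,f=None):
    im,d=manip.get_image(n)
    if f: cv2.imwrite(f"pics/{f}.png",im[:,:,::-1])
    return im,d,cloud(n,d)
E
python3 - <<'E'
from h import *
for n in("scene","top"):
    im,d,P=shot(n,n+"0"); np.savez(n+"0.npz",im=im,P=P,d=d); m=cam(n)[0]; print(n,m, (d==0).mean())
s=manip.observe(); print(s["t"],s["tool_rot"],s["tool_pos"],manip.hold_point_z,s["ft_force"],s["grip_width"])
E
```

```text
pics
scene {'fx': 439.1728062172612, 'fy': 439.1728062172612, 'cx': 312.6152606971868, 'cy': 241.62210141432348, 'xyz': array([0.97995087, 0.3342103 , 0.95284342]), 'orientation': array([-0.1143123 ,  0.40724735,  0.87121011, -0.24914902])} 0.004091796875
top {'fx': 590.6135183179558, 'fy': 590.6135183179558, 'cx': 316.494639980128, 'cy': 236.57385803089792, 'xyz': array([0.2494263 , 0.00743517, 1.67403472]), 'orientation': array([-0.07269317,  0.71780941, -0.68857446,  0.0730107 ])} 0.003932291666666666
0.1 [-1.09370080e-04  1.20620862e-01  9.92698516e-01 -5.01301406e-04] [0.13162637 0.53379958 0.23078647] 0.0187 [-0.03993906 -0.69111868 -0.66036846] 0.08557030580489187
```

View pics/top0.png

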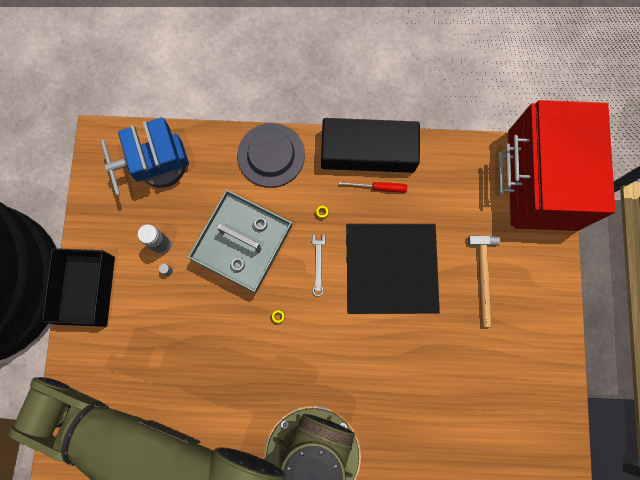

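View pics/scene0.png

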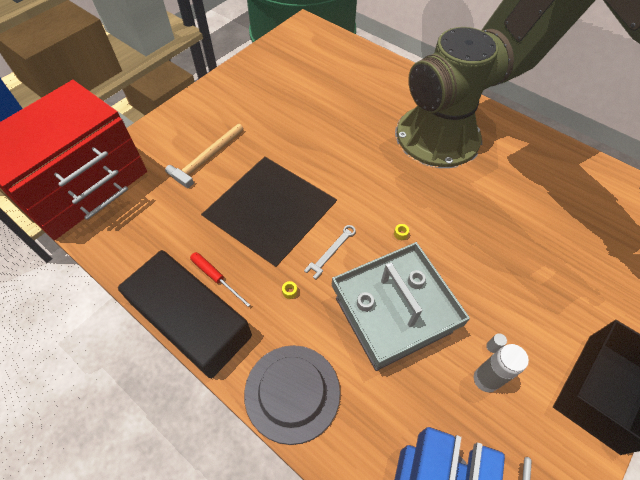

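Top view: the stack is at about (240,242) with its bar at (238,237), the bushes are at (260,224) and (237,265), the mat is at (393,268), and the wrench lies between them. The yellow rings are look-alikes. The scene view agrees.

```bash
python3 - <<'E'
from h import *
for n in("top","scene"):
    z=np.load(n+"0.npz"); P=z["P"]; im=z["im"].astype(int)
    near=(abs(P[...,0]-.46)<.3)&(abs(P[...,1]-.2)<.25)
    if n=="top": print("ctr",P[242,240],P[237,238],P[268,393])
    c=P[237,238][:2] if n=="top" else c
    r=np.hypot(P[...,0]-c[0],P[...,1]-c[1])
    for nm,lo,hi,rad in(("rim",.09,.11,.17),("bar",.135,.165,.1)):
        Q=P[(P[...,2]>lo)&(P[...,2]<hi)&(r<rad)]
        print(n,nm,len(Q),np.median(Q[:,2]),cv2.minAreaRect((Q[:,:2]*1000).astype(np.float32)))
    m=(im.max(-1)<50)&(abs(P[...,2]-.004)<.008)&(P[...,0]<.62)&(P[...,0]>.25)&(P[...,1]<.0)&(P[...,1]>-.4)
    m=cv2.morphologyEx(m.astype(np.uint8),cv2.MORPH_OPEN,np.ones((5,5)))>0
    Q=P[m]; print(n,"mat",len(Q),np.median(Q[:,2]),cv2.minAreaRect((Q[:,:2]*1000).astype(np.float32)))
    # bushes
    b=(P[...,2]>.088)&(P[...,2]<.108)&(r<.085)
    k,l,st,ce=cv2.connectedComponentsWithStats(b.astype(np.uint8))
    for i in range(1,k):
        if st[i,4]>20:
            Q=P[l==i]; print(n,"bush",st[i,4],Q.mean(0),np.ptp(Q,0))
    # silver wrench / others between
    w=(P[...,2]>.003)&(P[...,2]<.03)&(im.max(-1)-im.min(-1)<30)&(im.max(-1)>90)&(P[...,1]<.12)&(P[...,1]>-.05)&(P[...,0]>.3)&(P[...,0]<.62)
    Q=P[w]; 
    if len(Q): print(n,"wrench",len(Q),Q.min(0),Q.max(0))
E
```

```text
ctr [0.56008911 0.22393201 0.07483374] [0.55774642 0.21928914 0.15455662] [ 0.51694543 -0.2086656   0.00162148]
top rim 887 0.09802789820585778 ((563.5067138671875, 222.3334503173828), (208.72430419921875, 216.67660522460938), 65.22006225585938)
top bar 263 0.15066757163941058 ((563.0370483398438, 222.23583984375), (121.55020141601562, 15.498498916625977), 65.18413543701172)
top mat 5059 0.0031989525191356005 ((506.7515869140625, -205.77369689941406), (233.8706817626953, 256.9132080078125), 2.991986036300659)
top bush 79 [0.60865639 0.17204241 0.09628594] [0.03551664 0.03381713 0.0157599 ]
top bush 91 [0.49569742 0.22459941 0.09668899] [0.03413695 0.03367392 0.01551968]
top wrench 308 [ 0.42744601 -0.00855623  0.00317639] [0.6039686  0.02708929 0.0178641 ]
scene rim 1730 0.09851808832495718 ((565.040283203125, 220.49307250976562), (207.78585815429688, 218.31201171875), 65.31145477294922)
scene bar 499 0.1514123381034692 ((565.8017578125, 221.0546875), (119.29866790771484, 15.76522445678711), 65.20343017578125)
scene mat 0 nan ((0.0, 0.0), (0.0, 0.0), 0.0)
scene bush 170 [0.49983525 0.22399554 0.09600489] [0.03472139 0.03474511 0.01347916]
scene bush 31 [0.54471815 0.17089163 0.09823756] [0.01226306 0.01223153 0.01878168]
scene bush 121 [0.61116975 0.17296943 0.096303  ] [0.03236666 0.03363953 0.01297112]
scene bush 25 [0.59290605 0.27189377 0.09848575] [0.01067401 0.01145116 0.0191287 ]
scene wrench 464 [ 0.43136941 -0.01064144  0.00311527] [0.61927214 0.10157487 0.01720412]
  return _methods._mean(a, axis=axis, dtype=dtype,
  ret = ret.dtype.type(ret / rcount)
```

```bash
cat >> h.py <<'E'
def cast(n,uv,z):
    m,Rm,t=cam(n); uv=np.asarray(uv,float)
    r=np.c_[(uv[:,0]-m["cx"])/m["fx"],(uv[:,1]-m["cy"])/m["fy"],np.ones(len(uv))]@Rm.T
    return t+r*((z-t[2])/r[:,2])[:,None]
E
python3 - <<'E'
from h import *
for n,uv in(("top",(393,268)),("scene",(270,210))):
    im=np.load(n+"0.npz")["im"]; print(im[uv[1],uv[0]])
    k,l=cv2.connectedComponents((im.max(-1)<75).astype(np.uint8))
    c=max(cv2.findContours((l==l[uv[1],uv[0]]).astype(np.uint8),0,2)[0],key=cv2.contourArea)
    q=cast(n,c[:,0],.004)[:,:2]*1000; print(n,cv2.minAreaRect(q.astype(np.float32)))
yt=np.deg2rad(65.2)
for p,ys in(((.5645,.2215,.126),[yt,yt-np.pi]),((.51,-.206,.07),[yt+np.deg2rad(27.8),yt+np.deg2rad(27.8)-np.pi,yt-np.deg2rad(62.2),yt-np.deg2rad(62.2)-np.pi])):
    for y in ys:
        for dz in (0,.11):
            j=manip.ik(np.array(p)+[0,0,dz],down(y)); print(p,round(np.rad2deg(y)),dz,None if j is None else np.round(j,2))
E
```

```text
[36 35 34]
top ((516.9445190429688, -204.55746459960938), (257.10833740234375, 259.6563415527344), 2.4162561893463135)
[61 54 48]
scene ((521.1434326171875, -204.71180725097656), (256.15057373046875, 257.1824951171875), 2.4200963973999023)
(0.5645, 0.2215, 0.126) 65 0 [ 0.31  0.52  1.46 -0.    1.16  0.75]
(0.5645, 0.2215, 0.126) 65 0.11 [ 0.31  0.42  1.34 -0.    1.38  0.75]
(0.5645, 0.2215, 0.126) -115 0 [ 0.31  0.52  1.46  0.    1.16 -2.4 ]
(0.5645, 0.2215, 0.126) -115 0.11 [ 0.31  0.42  1.34  0.    1.38 -2.4 ]
(0.51, -0.206, 0.07) 93 0 [-0.45  0.49  1.67  0.    0.99 -0.5 ]
(0.51, -0.206, 0.07) 93 0.11 [-0.45  0.35  1.58  0.    1.21 -0.5 ]
(0.51, -0.206, 0.07) -87 0 None
(0.51, -0.206, 0.07) -87 0.11 None
(0.51, -0.206, 0.07) 3 0 [-0.45  0.49  1.67 -0.    0.99  1.07]
(0.51, -0.206, 0.07) 3 0.11 [-0.45  0.35  1.58 -0.    1.21  1.07]
(0.51, -0.206, 0.07) -177 0 [-0.45  0.49  1.67  0.    0.99 -2.07]
(0.51, -0.206, 0.07) -177 0.11 [-0.45  0.35  1.58  0.    1.21 -2.07]
```

```bash
cat >> h.py <<'E'
YT=np.deg2rad(65.2); UX=np.array([np.cos(YT-np.pi/2),np.sin(YT-np.pi/2),0]); UY=np.array([np.cos(YT),np.sin(YT),0])
C=np.array([.5645,.2215,0]); YM=np.deg2rad(92.4); CM=np.array([.519,-.2046,0])
OFF=-.005
G=C+OFF*UY+[0,0,.125]
GM=CM+OFF*np.array([np.cos(YM),np.sin(YM),0])+[0,0,.069]
def st(tag=""):
    s=manip.observe(); print(tag,round(s["t"],2),np.round(s["tool_pos"],4),"F",np.round(s["ft_force"],1),"w",round(s["grip_width"],4),"ff",np.round(s["finger_force"],1)); return s
E
python3 - <<'E'
from h import *
manip.reach(G+[0,0,.11],down(YT)); st()
manip.move_linear(G,feed=.12); st("at")
manip.command_gripper(.0); st("grip")
manip.move_linear(G+[0,0,.015],feed=.05); st("lift15")
im,d,P=shot("scene","lift")
manip.move_linear(G+[0,0,.11],feed=.1); st("lift")
E
```

```text
2.03 [0.562  0.2178 0.235 ] F [-0.3  0.4 -0.3] w 0.0852 ff 0.0
at 3.1 [0.5628 0.2171 0.1258] F [-0.6 -0.3  0.1] w 0.085 ff 0.0
grip 3.75 [0.5625 0.217  0.1252] F [ 0.6 -0.2  2.5] w 0.0134 ff 58.4
lift15 4.2 [0.5623 0.2169 0.14  ] F [ 0.1  0.1 -6.9] w 0.0128 ff 58.5
lift 5.35 [0.5622 0.2169 0.2341] F [-0.5  0.1 -7.7] w 0.013 ff 58.6
```

View pics/lift.png

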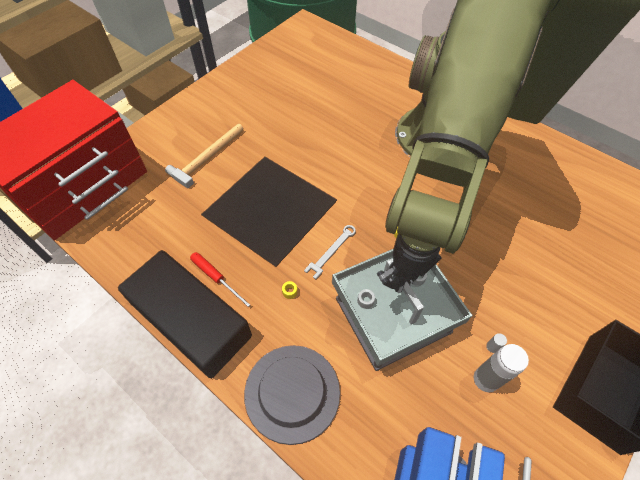

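The tray is level in the gripper at about (400,300), with the visible bush in place. I'll carry it to the mat.

```bash
python3 - <<'E'
from h import *
manip.move_linear(GM+[0,0,.16],down(YM),feed=.15); st("over")
manip.move_linear(GM+[0,0,.01],feed=.12); s0=st("low")
z=.006
while z>-.006:
    manip.move_linear(GM+[0,0,z],feed=.03); s=manip.observe()
    if s["ft_force"][2]-s0["ft_force"][2]>4: break
    z-=.0015
st("down %.4f"%z); np.save("zm.npy",z)
manip.command_gripper(.085); st("open")
manip.move_linear(GM+[0,0,.13],feed=.15)
manip.reach([.38,.0,.3],down(np.deg2rad(65)))
for n in("top","scene"):
    im,d,P=shot(n,n+"1"); np.savez(n+"1.npz",im=im,P=P,d=d)
st()
E
```

```text
over 8.36 [ 0.5193 -0.2093  0.229 ] F [ 0.3 -1.3 -8.1] w 0.0127 ff 58.5
low 9.76 [ 0.5196 -0.2097  0.0797] F [-0.2  0.8 -6.7] w 0.0131 ff 58.5
down 0.0000 11.04 [ 0.5195 -0.2097  0.0694] F [-0.4 -0.  -0. ] w 0.013 ff 59.3
open 11.73 [ 0.5192 -0.2096  0.069 ] F [-0.1  0.3  0.6] w 0.085 ff 0.0
 13.9 [ 0.3804 -0.0005  0.2994] F [ 0.8 -0.9 -0.5] w 0.0848 ff 0.0
```

View pics/top1.png

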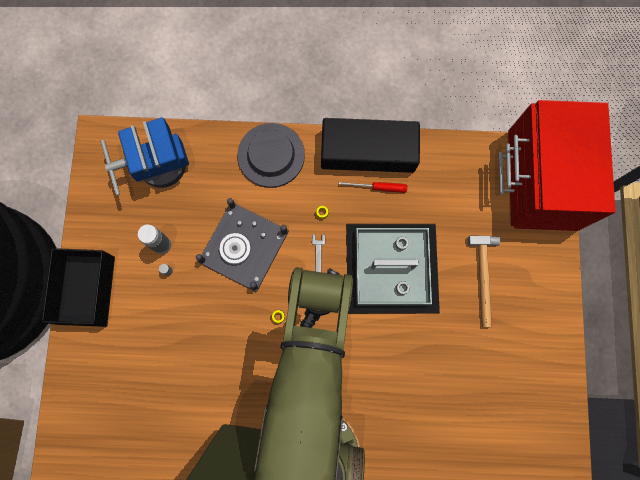

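View pics/scene1.png

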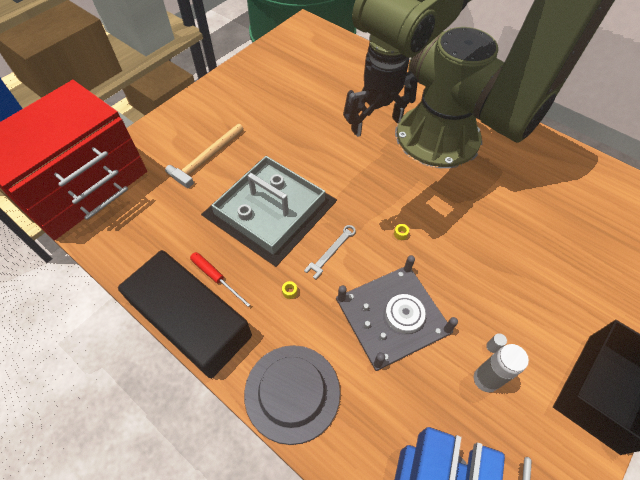

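The tray sits wholly on the mat with both bushes, at (403,243) and (402,288). The pulley is at (235,248), and the pins are at (240,223), (254,223) and (264,235).

```bash
cat >> h.py <<'E'
def pulley(n,im,P):
    m=(np.hypot(P[...,0]-C[0],P[...,1]-C[1])<.115)&(im.min(-1)>130)
    m=cv2.morphologyEx(m.astype(np.uint8),cv2.MORPH_CLOSE,np.ones((7,7)))
    k,l,stt,ce=cv2.connectedComponentsWithStats(m); i=1+np.argmax(stt[1:,4])
    c=max(cv2.findContours((l==i).astype(np.uint8),0,1)[0],key=cv2.contourArea)[:,0]
    q=cast(n,c,.034)[:,:2]; e=cv2.fitEllipse((q*1000).astype(np.float32)); p=np.r_[np.array(e[0])/1000,0]-C
    print(n,"pulley plate xy",np.round([p@UX*1e3,p@UY*1e3],1),"axes",np.round(e[1],1)); return p@UX,p@UY
def loc(P): d=P-C; return d@UX,d@UY
E
python3 - <<'E'
from h import *
for n in("top","scene"):
    z=np.load(n+"1.npz"); P=z["P"]; im=z["im"]; pulley(n,im,P)
    x,y=loc(P)
    for sx in(-1,1):
        for sy in(-1,1):
            m=(np.hypot(x-sx*.09,y-sy*.085)<.03)&(P[...,2]>.055)&(P[...,2]<.085); print("post",sx,sy,m.sum(),np.round([x[m].mean()*1e3,y[m].mean()*1e3],1))
    for a,b in((70,0),(52,38),(52,-38)):
        m=(np.hypot(x*1e3-a,y*1e3-b)<14)&(P[...,2]>.023)&(P[...,2]<.036); print("pin",a,b,m.sum(),np.round([x[m].mean()*1e3,y[m].mean()*1e3],1))
    # plate edge
    m=(abs(P[...,2]-.012)<.005)&(abs(x)<.13)&(abs(y)<.13)&(im.max(-1)<110)
    m=cv2.morphologyEx(m.astype(np.uint8),cv2.MORPH_OPEN,np.ones((3,3)))>0
    print("plate",cv2.minAreaRect(np.c_[x[m],y[m]].astype(np.float32)*1000))
E
```

```text
top pulley plate xy [-21.5  15.2] axes [85.1 85.2]
post -1 -1 33 [-92.2 -85.3]
post -1 1 36 [-92.5  83.6]
post 1 -1 33 [ 86.7 -84.7]
post 1 1 37 [86.4 84.6]
pin 70 0 13 [67.1 -0.9]
pin 52 38 11 [49.3 38.8]
pin 52 -38 13 [ 49. -37.]
plate ((-2.5760269165039062, -0.6173934936523438), (187.80238342285156, 197.09027099609375), 89.13123321533203)
scene pulley plate xy [-18.9  15.2] axes [86.3 89.8]
post -1 -1 53 [-86.8 -83.1]
post -1 1 64 [-87.2  86.3]
post 1 -1 56 [ 92.3 -81.9]
post 1 1 68 [92.  87.1]
pin 70 0 27 [71.   1.6]
pin 52 38 29 [53.1 39.6]
pin 52 -38 27 [ 53.3 -37.2]
plate ((76.06752014160156, 5.403617858886719), (13.671377182006836, 182.00717163085938), 1.661431074142456)
```

```bash
cat >> h.py <<'E'
D=.0472
def tp(x,y,z): return C+UX*(x-D)+UY*y+[0,0,z]   # cradle pose for pulley at plate x,y
E
python3 - <<'E'
from h import *
for y in(-24.8,155.2):
    j=manip.ik(tp(-.04,.0146,.015),down(np.deg2rad(y))); print(y,None if j is None else np.round(j,2))
    if j is not None and abs(j[5])<2.4: Y=np.deg2rad(y)
manip.command_gripper(.05)
manip.reach(tp(-.042,.0146,.13),down(Y)); st()
manip.move_linear(tp(-.042,.0146,.016),feed=.1); st("down")
s=manip.observe(); 
im,d,P=shot("scene","cradle"); cv2.imwrite("pics/cradle.png",cv2.resize(im[220:400,280:520,::-1],None,fx=3,fy=3))
E
```

```text
-24.8 [ 0.44  0.59  1.66 -0.    0.89  2.44]
155.2 [ 0.44  0.59  1.66  0.    0.89 -0.7 ]
 15.62 [0.49   0.2716 0.1307] F [-0.5  1.1  1.1] w 0.05 ff 0.0
down 16.92 [0.49   0.2723 0.0166] F [-0.9 -0.4 -0.2] w 0.0499 ff 0.0
```

View pics/cradle.png

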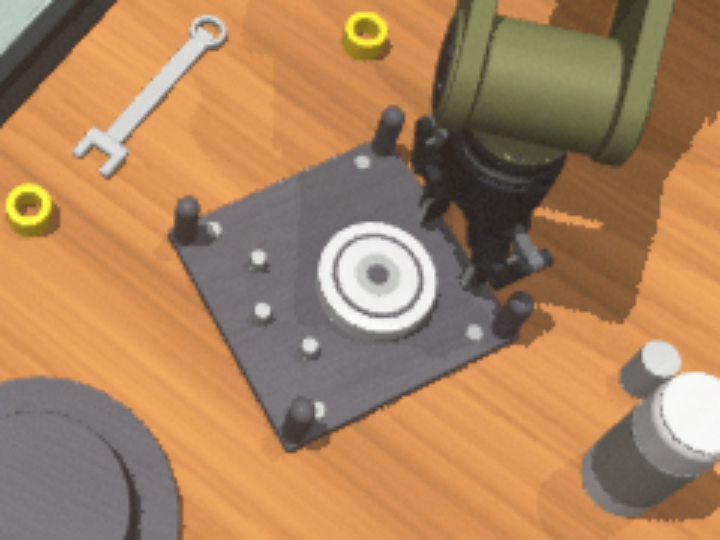

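The fingers straddle the pulley's axis line behind its rim, clear of the posts. Now I'll push.

```bash
python3 - <<'E'
from h import *
manip.move_linear(tp(-.022,.0146,.015),feed=.06); st("contact?")
manip.move_linear(tp(.008,.0,.015),feed=.04); st("mid")
manip.move_linear(tp(.014,.0,.015),feed=.03); s=st("pre")
im,d,P=shot("top"); pulley("top",im,P)
im,d,P=shot("scene"); pulley("scene",im,P)
x=.014
while x<.028:
    x+=.001; manip.move_linear(tp(x,0,.015),feed=.02); s=manip.observe()
    f=-np.array(s["ft_force"])@UX; print(round(x,3),round(f,1),round(loc(np.array(s["tool_pos"]))[0]+D,4))
    if f>10: break
st("end")
im,d,P=shot("top"); pulley("top",im,P)
im,d,P=shot("scene"); pulley("scene",im,P); cv2.imwrite("pics/seat.png",cv2.resize(im[220:400,280:520,::-1],None,fx=3,fy=3))
E
```

```text
contact? 17.45 [0.508  0.2635 0.0148] F [ 0.1 -0.8 -0.8] w 0.0496 ff 0.0
mid 18.43 [0.5289 0.238  0.015 ] F [-0.6 -0.5 -0.3] w 0.0499 ff 0.0
pre 18.78 [0.5346 0.2353 0.015 ] F [ 0.2 -0.4 -0.4] w 0.0503 ff 0.0
top pulley plate xy [ 36. -21.] axes [39.  76.6]
scene pulley plate xy [20.9  0.6] axes [90.6 97.8]
0.015 0.4 0.015
0.016 1.4 0.016
0.017 0.5 0.017
0.018 0.3 0.0181
0.019 1.0 0.019
0.02 4.9 0.0196
0.021 8.2 0.0201
0.022 14.0 0.0204
end 20.88 [0.5403 0.2331 0.0149] F [-11.6   8.1   3.8] w 0.0499 ff 7.4
top pulley plate xy [ 39.7 -22. ] axes [34.5 73.6]
scene pulley plate xy [24.4  0.5] axes [90.6 93.3]
```

View pics/seat.png

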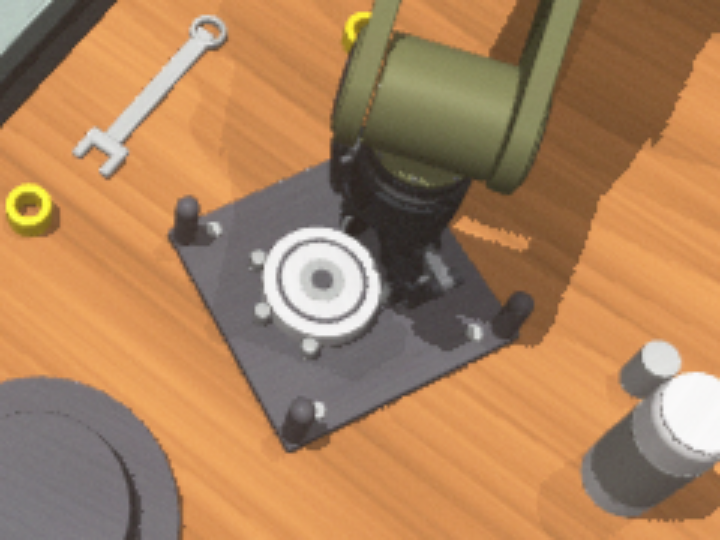

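The rim appears to touch all three pins. I'll press a little firmer, back off and measure with the view clear.

```bash
python3 - <<'E'
from h import *
for x in(.0235,.0245):
    manip.move_linear(tp(x,0,.015),feed=.02); s=st()
    if -np.array(s["ft_force"])@UX>20: break
manip.move_linear(tp(-.02,0,.015),feed=.1)
manip.move_linear(tp(-.02,0,.14),feed=.2)
manip.command_gripper(.085)
manip.reach([.38,.0,.25],down(np.deg2rad(92.4))); st()
for n in("top","scene"):
    im,d,P=shot(n,n+"2"); np.savez(n+"2.npz",im=im,P=P,d=d); pulley(n,im,P)
    x,y=loc(P); q=(abs(P[...,2]-.034)<.006)&(np.hypot(x-.02,y)<.043); A=np.c_[x[q],y[q],np.ones(q.sum())]
    print("tilt",np.linalg.lstsq(A,P[...,2][q],rcond=None)[0])
im=np.load("top2.npz")["im"]; im2=np.load("scene2.npz")["im"]
a=cv2.resize(im[190:300,180:300,::-1],(600,550),interpolation=cv2.INTER_CUBIC);cv2.imwrite("pics/a.png",a)
E
```

```text
21.23 [0.5407 0.2328 0.0147] F [-19.6  11.    7.2] w 0.0503 ff 13.4
 24.18 [0.3804 0.0004 0.2498] F [-0.1 -0.5 -0.5] w 0.0851 ff 0.0
top pulley plate xy [20.8  0.8] axes [87.7 90.1]
tilt [-0.00148376  0.00133952  0.03413013]
scene pulley plate xy [24.2  0.7] axes [91. 95.]
tilt [-0.00116663 -0.00371355  0.03494192]
```

View pics/a.png

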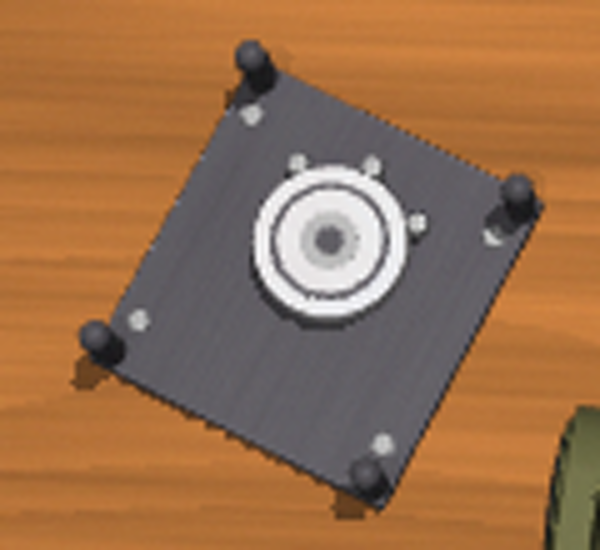

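```bash
python3 - <<'E'
from h import *
for n in("top","scene"):
    z=np.load(n+"2.npz"); im=z["im"]; m,Rm,t=cam(n)
    x,y=[a for a in loc(z["P"])]
    g=im.min(-1)
    # hole contour of white outer annulus -> dark ring outer edge
    S=8; v,u=np.nonzero((np.hypot(x-.02,y)<.13)); v0,v1,u0,u1=v.min(),v.max(),u.min(),u.max()
    G=cv2.resize(g[v0:v1,u0:u1],None,fx=S,fy=S,interpolation=cv2.INTER_CUBIC)
    f=lambda c:(c+.5)/S-.5+np.array([u0,v0])
    cs,h=cv2.findContours((G>170).astype(np.uint8),cv2.RETR_CCOMP,1)
    for c,hh in zip(cs,h[0]):
        if cv2.contourArea(c)<S*S*3 or len(c)<8: continue
        e=cv2.fitEllipse(c); 
        hz=.034 if cv2.contourArea(c)>S*S*25 else .030
        q=cast(n,[f(np.array(e[0]))],hz)[0]; a=loc(q)
        print(n,"hole" if hh[3]>=0 else "blob",round(cv2.contourArea(c)/S/S),np.round(np.array(a)*1e3,1),np.round(np.array(e[1])/S,1))
E
```

```text
top blob 8 [-70.3 -80.5] [3.  3.3]
top blob 6 [-71.1  75.8] [2.5 3.4]
top blob 3 [ 61.3 -79.3] [1.4 3.3]
top blob 6 [ 50.6 -37.8] [2.8 2.9]
top blob 335 [17.9  1. ] [20.3 21. ]
top hole 35 [18.   1.2] [6.7 6.7]
top blob 720 [19.1  1.2] [30.1 31.4]
top hole 450 [17.6  0.9] [23.6 24.3]
top blob 6 [62.9 76.6] [2.8 3.1]
scene blob 13 [69.7 83.3] [3.1 5.7]
scene blob 18 [52. 39.] [4.5 5. ]
scene blob 18 [-61.6  82. ] [4.5 5.1]
scene blob 542 [19.9  0.6] [24.8 27.8]
scene hole 40 [19.3 -0.1] [6.7 7.6]
scene blob 1170 [22.7  0.7] [36.3 42.3]
scene hole 665 [20.1  1. ] [27.4 30.9]
scene blob 8 [ 70.1 -73.2] [2.4 4.9]
scene blob 14 [-60.6 -73.6] [3.8 4.8]
```

```bash
python3 - <<'E'
from h import *
S=8
for n in("top","scene"):
    im=np.load(n+"1.npz")["im"]; m,Rm,t=cam(n)
    pins=[]
    for a,b in((.07,0),(.052,.038),(.052,-.038)):
        w=C+UX*a+UY*b+[0,0,.03]; k=(w-t)@Rm; u=int(round(k[0]/k[2]*m["fx"]+m["cx"]));v=int(round(k[1]/k[2]*m["fy"]+m["cy"]))
        G=im[v-7:v+8,u-7:u+8].min(-1); G=cv2.resize(G,None,fx=S,fy=S,interpolation=cv2.INTER_CUBIC)
        c=max(cv2.findContours((G>150).astype(np.uint8),0,1)[0],key=cv2.contourArea); e=cv2.fitEllipse(c)
        p=(np.array(e[0])+.5)/S-.5+[u-7,v-7]; l=np.array(loc(cast(n,[p],.03)[0]))*1e3; pins.append(l-[a*1e3,b*1e3]); print(n,np.round(l,1),np.round(np.array(e[1])/S,1))
    print(n,"frame offset",np.round(np.mean(pins,0),1))
E
```

```text
top [67.6  0.9] [3.1 3.5]
top [49.8 39.4] [3.1 3.3]
top [ 50.3 -37.4] [3.2 3.6]
top frame offset [-2.1  1. ]
scene [70.1  0.6] [5.1 5.4]
scene [51.9 38.9] [5.1 5.4]
scene [ 52.3 -37.8] [4.9 5.1]
scene frame offset [0.1 0.6]
```

Cast with the same method, the pulley centre matches the nest to about 0.3 mm in both views (top 17.8/1.05 against 17.9/1.0), so it's seated. Now I'll return the tray.

```bash
python3 - <<'E'
from h import *
manip.reach(GM+[0,0,.13],down(YM))
manip.move_linear(GM,feed=.12); st("at")
manip.command_gripper(0.); st("grip")
manip.move_linear(GM+[0,0,.02],feed=.05); st("up")
manip.move_linear(GM+[0,0,.16],feed=.12)
manip.move_linear(G+[0,0,.11],down(YT),feed=.15); manip.wait(.3); st("over")
manip.move_linear(G+[0,0,.015],feed=.1); s0=st("low")
z=.012
while z>-.004:
    manip.move_linear(G+[0,0,z],feed=.02); s=manip.observe(); df=np.array(s["ft_force"])-s0["ft_force"]
    print(round(z,4),np.round(df,1))
    if df[2]>4: break
    z-=.002 if z>.003 else .001
st("down")
E
```

```text
at 26.52 [ 0.5196 -0.2097  0.0697] F [-0.9 -0.1  0.3] w 0.0847 ff 0.0
grip 27.18 [ 0.5193 -0.2096  0.0692] F [-0.2  0.7  2.6] w 0.0131 ff 59.2
up 27.73 [ 0.5191 -0.2096  0.089 ] F [-0.2 -0.4 -5.7] w 0.0127 ff 58.5
over 32.35 [0.5624 0.2169 0.235 ] F [ 0.2 -0.5 -6.5] w 0.0129 ff 58.5
low 33.45 [0.5627 0.2171 0.1408] F [ 0.1  0.4 -6.4] w 0.0127 ff 58.5
0.012 [ 0.9  0.2 -0.7]
0.01 [-0.5  0.2 -0.8]
0.008 [ 0.7 -0.3 -1.4]
0.006 [ 0.3 -0.4 -0.3]
0.004 [-0.   0.1 -0.1]
0.002 [-0.4 -0.9 -1.2]
0.001 [-0.8  0.8 -0.9]
0.0 [-0.   0.5  2. ]
-0.001 [-2.8 -1.5 12.1]
down 35.75 [0.5626 0.217  0.1249] F [-2.7 -1.1  5.7] w 0.0131 ff 60.1
```

The tray landed at the original height with no contact on the way down. I'll release it and check before handing in.

```bash
python3 - <<'E'
from h import *
manip.move_linear(G,feed=.02)
manip.command_gripper(.085); st("open")
manip.move_linear(G+[0,0,.12],feed=.15)
manip.reach([.38,.0,.3],down(np.deg2rad(65))); st()
for n in("top","scene"):
    im,d,P=shot(n,n+"3"); Z=P[...,2]; x,y=loc(P); r=np.hypot(x,y)
    for lo,hi,rad in((.09,.11,.17),(.135,.165,.1)):
        Q=P[(Z>lo)&(Z<hi)&(r<rad)]; print(n,np.median(Q[:,2]),cv2.minAreaRect((Q[:,:2]*1000).astype(np.float32)))
E
```

```text
open 36.69 [0.5624 0.217  0.125 ] F [0.8 0.4 0. ] w 0.0848 ff 0.0
 38.75 [3.805e-01 3.000e-04 2.998e-01] F [0.4 0.1 0. ] w 0.0851 ff 0.0
top 0.0979638477271767 ((563.690673828125, 221.76016235351562), (208.50906372070312, 217.46661376953125), 65.02955627441406)
top 0.1504446685643288 ((562.7907104492188, 222.115478515625), (122.09938049316406, 15.39291763305664), 65.29309844970703)
scene 0.09866861978209496 ((564.8972778320312, 220.7008056640625), (207.18197631835938, 217.57908630371094), 65.18329620361328)
scene 0.1513262749628817 ((565.7921142578125, 220.6594696044922), (119.75243377685547, 16.044513702392578), 65.16925048828125)
```

View pics/scene3.png

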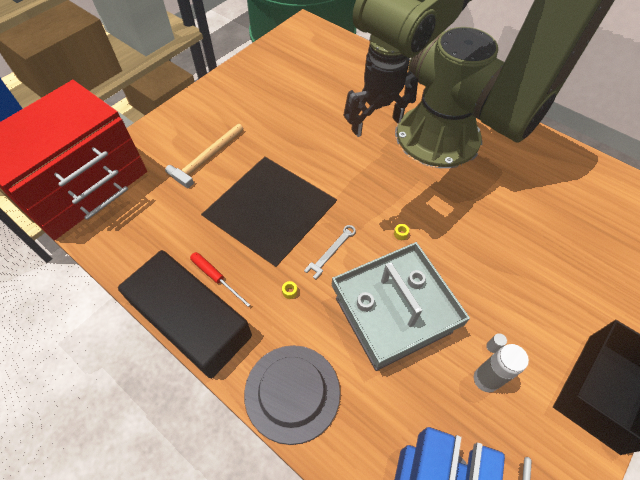

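The tray is back at its original pose around (400,303), with bushes at (366,301) and (417,279), and everything else looks unmoved.

```bash
python3 -c "
from plant import manip
print(manip.sign_off())"
```

```text
the job is handed in; nothing more can be done
None
```

The job is handed in at about 39 s of the 72 s limit: the pulley lies flat against all three pins to within camera accuracy, the upper tray is back square on the posts the same way round with both bushes in it, and the other things on the bench look unmoved.

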